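Sort the turned parts into the joiner's trays

TASK

Sort the five loose wooden parts on the bench, two wheels, two square legs and one knob, each into the tray that has a sample of its kind glued to the ledge behind it. Set every part down gently, not dropped, so that it rests on the tray's floor: wheels and legs lying flat, the knob standing on its foot, none on top of another or propped on a wall. Leave the cork block and the wax tin where they are.

Things in the scene. Friction and masses are not known exactly. Their poses are not given: they have to be found in the camera images.
- wheel_a: Loose pale wooden toy wheel lying flat on the bench: disc 48 mm diameter, 20 mm thick, with a brown hub ring and a dark axle hole (look only) in the middle of both faces, about 25 g. Origin: centre of its underside; z up along the axle. The two wheels are alike.
- wheel_b: Loose pale wooden toy wheel lying flat on the bench: disc 48 mm diameter, 20 mm thick, with a brown hub ring and a dark axle hole (look only) in the middle of both faces, about 25 g. Origin: centre of its underside; z up along the axle. The two wheels are alike.
- leg_a: Loose pale wooden box leg lying on the bench: square bar 70 mm long (x), 22 by 22 mm across (y, z), with a shallow groove round it near one end (20 mm from the +x end), about 22 g. Origin: its middle, 11 mm above the bench; x along its length. Any long face may be down. The two legs are alike.
- leg_b: Loose pale wooden box leg lying on the bench: square bar 70 mm long (x), 22 by 22 mm across (y, z), with a shallow groove round it near one end (20 mm from the +x end), about 22 g. Origin: its middle, 11 mm above the bench; x along its length. Any long face may be down. The two legs are alike.
- knob: Loose pale wooden drawer knob standing on its foot: 36 mm high; foot 30 mm diameter, narrow neck, head 36 mm diameter with an upright band from 19 to 31 mm above the bench (grip there), about 15 g. Origin: centre of its underside; z up.
- tray_wheels: Fixed dark open tray, 120 (x) by 165 (y) by 24 mm high; walls and floor 5 mm thick. Origin: centre of the box's underside, on the bench; x away from the robot, turned up to 7 degrees, z up. Outside its far wall a 24 mm high ledge, 58 by 100 mm, centre 89 mm along +x, with one wheel glued on it, lying flat (top at 44 mm): this tray is for wheels.
- tray_legs: Fixed dark open tray, 120 (x) by 165 (y) by 24 mm high; walls and floor 5 mm thick. Origin: centre of the box's underside, on the bench; x away from the robot, turned up to 7 degrees, z up. Outside its far wall a 24 mm high ledge, 58 by 100 mm, centre 89 mm along +x, with one leg glued on it, lying along y (top at 46 mm): this tray is for legs.
- tray_knobs: Fixed dark open tray, 120 (x) by 165 (y) by 24 mm high; walls and floor 5 mm thick. Origin: centre of the box's underside, on the bench; x away from the robot, turned up to 7 degrees, z up. Outside its far wall a 24 mm high ledge, 58 by 100 mm, centre 89 mm along +x, with one knob glued on it, standing (top at 60 mm): this tray is for knobs.
- cork_block: Bystander lying among the parts, to be left alone: loose cork sanding block 60 (x) by 40 (y) by 24 mm high. Origin: centre of its underside. Parts and bystanders start 75 mm or more apart, centre to centre; nothing else stands between robot and trays.
- wax_tin: Bystander lying among the parts, to be left alone: loose round metal wax tin with a green disc on the lid, 52 mm diameter, 26 mm high. Origin: centre of its underside.
There are look-alikes about, which are no part of the job. What is shaped like the tray_wheels but yellow is not meant.

How it is judged:
By the outcome, as a careful person would: the job done as asked, in the order asked, and still so for the second after the job is handed in, with the robot touching nothing.
It also fails if it takes over 109 s, if anything falls off the work surface, if the arm or the gripper's body presses on something with over 40 N, if the wrist force passes 120 N, or if a joint passes its speed limit or range.

ROBOT

A 6-joint arm with a two-finger parallel gripper is mounted at the origin on the work surface. World frame = base frame: x ahead of the robot, y to its left, z up, the work surface at z = 0. Lengths are in mm, angles in degrees, forces in N, time in s.
With the tool pointing down it reaches from about 350 to 850 mm from the base axis. Payload 8.1 kg.
Tool frame: the origin (TCP) lies at the very end of the fingers, on their centre line; the grasp point (between the pads) lies 19 mm behind it (r.grip_depth is the distance from the TCP to the grasp point, in mm); z points along the fingers, y is the direction in which the jaws open and shut (so a half turn about z gives the same grasp; the last joint's range is limited). The gripper opens to 85 mm and grips with 20 to 120 N. Pads are 22 mm wide; open, the fingers measure 114 mm over their backs; the gripper's body (76 mm by 85 mm) begins 54 mm behind the grasp point. The pads swing forward as they close: fully open they stand 13 mm farther back than shut.
Start: joints at [68.675, 7.471, 85.268, -0, 87.261, -4.893], TCP at [169.709, 575.503, 191.492] pointing down, gripper open.
Joint ranges: [-169.43, 169.43], [-51.17, 129.36], [1.28, 143.12], [-76.62, 256.62], [0, 156.53], [-152.29, 152.29]. Speed limits (degrees/s): [136.94, 136.94, 159.86, 180, 180, 180].

INTERFACE

Orientations are given as [roll, pitch, yaw] about the fixed x, y, z axes, in that order (R = Rz(yaw) Ry(pitch) Rx(roll)).
In Python, from bench import r gives the robot as it stands.
- The arm moves only by the tool move_arm, never from a script. Its argument "series" is a list of rows, each an object with "gripper": the opening, from 0 (shut) to 1 (fully open); "translation": the shift along the tool's x, y, z in mm, a list of three; "twist": the turn, a rotation vector about the tool's x, y, z in degrees, a list of three. In form: [{"gripper": gripper, "translation": [tx, ty, tz], "twist": [ax, ay, az]}, ...]. A call has 1 to 8 rows; each row shifts and turns the pose as measured when the row begins, along the tool's axes as they then stand; what a row does not reach is not made up. A row lasts 1/12 s, in which the tool goes at most 41.7 mm and 7.16 degrees, less where a joint would pass 70% of its speed; a pose out of reach is approached as far as the arm can. A call is refused whole if a number of a shift passes 41.7 or a number of a turn 7.16, either way. A call with a gripper value outside its range is refused whole. The fingers move at their own pace and stop on an object; "force" is the grip in N (left out, the last holds). Time passes only in rows, so rows that do not move let the fingers close. It gives the time, the measured TCP pose, the force and the opening at its end, in the units of the state.
- r.sense(): the state, without advancing time (a new reading comes with each control period).
- r.snapshot(name): name is "scene" or "top" or "wrist"; returns a dict with "pixels" (384x512x3 uint8, red, green, blue), "fovy" (degrees; the focal length in pixels is half the picture's height over the tangent of half this angle, whatever the lens; pixels are square), "cx", "cy" (the principal point, pixels), "D" ([k1, k2, p1, p2, k3] as OpenCV has them; the pictures are not rectified), "xyz" and "orientation" of the camera in the world; the wrist camera has in their place "hand_eye" (4x4, takes a point from camera to tool coordinates, whose origin is the TCP and whose axes are the flange's). Camera axes: x right, y down, z forward; pixel columns grow to the right and rows downward; lengths in mm; the calibration is good to about 2 mm. A picture is of the moment at which its call begins: read the wrist's pose just before it. There is no depth.
- r.hand_in(): hands the job in, once; it reports no verdict.
The state is a dict: "time": time; "joint_pos": joint angles; "qd": joint speeds; "joint_efforts": joint torques, N m; "tool_pos": TCP position; "tcp_rot": TCP orientation; "ft_force": force on the tool from outside, world axes, zero at the start; "wrist_torque": the same for the moment, N m; "finger_gap": finger opening in mm.
Only numpy, scipy, OpenCV 4.12 (cv2) and the standard library are available. Lean on these libraries where they do the work, as an engineer would, in place of code of your own. Each camera call takes 0.05 s, during which the arm holds its last target. There are 200 camera calls.

## Working session

There is one attempt and no reset: what is moved stays moved. The work goes in short steps, Python scripts to look and compute and a tool call to move; the robot and the scene stay as the last step left them, time stands still between calls to the robot, and variables do not carry over. Pictures are saved under pics/ and viewed, about 12 in all and at most 16, crops included, and the job is handed in when it is done.

Besides the shell and the picture viewer there is one more tool, called after ">>>" as name(argument=value, ...), one argument or row to a line, values as JSON. move_arm: Moves the arm, as the interface text tells. Its arguments: {"type":"object","properties":{"series":{"type":"array"},"force":{"type":"number"}},"required":["series"]}

```bash
mkdir -p pics; ls
python3 - <<'E'
from bench import r
import cv2,json
s=r.sense();print(s)
for n in("scene","top"):
    p=r.snapshot(n);cv2.imwrite(f"pics/{n}0.png",p["pixels"][:,:,::-1]);print({k:v for k,v in p.items() if k!="pixels"})
E
```

```text
pics
{'time': 0.0, 'joint_pos': array([ 6.86726354e+01,  7.51665286e+00,  8.53284095e+01,  5.22943944e-04,
        8.72602881e+01, -4.89420993e+00]), 'qd': array([ 0.03422691, -0.03687672, -0.03952169, -0.09213016, -0.08058699,
       -0.00182472]), 'joint_efforts': array([-1.41941997e-03, -5.69377041e+01, -5.00543904e+01, -3.05128915e-04,
        1.48288527e-02,  8.10839396e-06]), 'tool_pos': array([169.50220617, 574.92489832, 190.43671561]), 'tcp_rot': array([-1.79895078e+02, -9.50849550e-03,  1.63566811e+02]), 'ft_force': array([-0.4187418 , -0.19721889,  0.01612591]), 'wrist_torque': array([-0.04911324,  0.00085771, -0.00276485]), 'finger_gap': 85.6205520792426}
{'fovy': 54.92716248585748, 'cx': 253.50796199364768, 'cy': 188.70050712048214, 'D': array([-0.01522472,  0.        ,  0.        ,  0.        ,  0.        ]), 'xyz': array([1141.59918976,  -83.66300786,  613.8027845 ]), 'orientation': array([-127.05778514,   -0.99337825,   85.08200549])}
{'fovy': 51.35171581169277, 'cx': 258.257878836701, 'cy': 197.63929103214832, 'D': array([0.00908181, 0.        , 0.        , 0.        , 0.        ]), 'xyz': array([259.13854831,   5.00520078, 887.49413708]), 'orientation': array([-170.98146204,   -1.61339914,  -89.69272639])}
```

View pics/scene0.png

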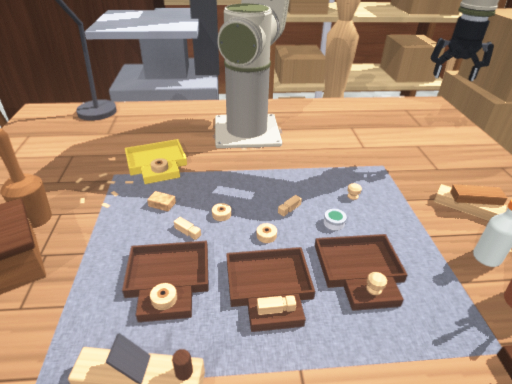

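View pics/top0.png

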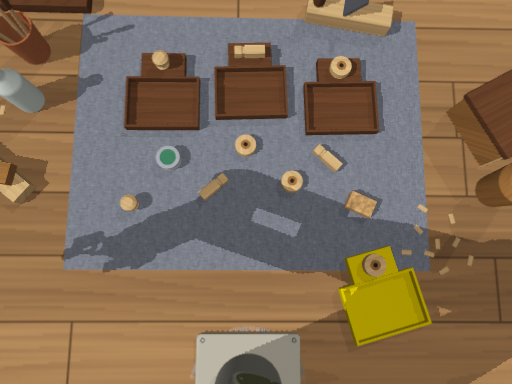

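Scene and top views: the loose parts in the top view are wheels at (246,145) and (292,181), legs at (328,158) and (213,187, in shadow), and the knob at (129,203).

Look-alikes:
- Cork block (361,205) and wax tin (168,157).
- Glued samples: wheel (341,67), leg (250,51), knob (161,60).
- Yellow tray with a wheel (375,265).
- Wood scraps off the mat at (15,185) and (350,15).

Dark trays: knobs (162,103), legs (251,92), wheels (341,108).

```bash
cat > h.py <<'E'
import numpy as np,cv2
from scipy.spatial.transform import Rotation as Ro
from bench import r
def K(p):
    f=p["pixels"].shape[0]/2/np.tan(np.radians(p["fovy"]/2));return np.array([[f,0,p["cx"]],[0,f,p["cy"]],[0,0,1.]])
def pose(p,s=None):
    if "hand_eye" in p:
        T=np.eye(4);T[:3,:3]=Ro.from_euler("xyz",s["tcp_rot"],degrees=True).as_matrix();T[:3,3]=s["tool_pos"]
        T=T@np.array(p["hand_eye"]);return T[:3,:3],T[:3,3]
    return Ro.from_euler("xyz",p["orientation"],degrees=True).as_matrix(),np.array(p["xyz"])
def cast(p,uv,z,s=None):
    R,o=pose(p,s)
    n=cv2.undistortPoints(np.float64(uv).reshape(-1,1,2),K(p),p["D"])[:,0]
    d=np.c_[n,np.ones(len(n))]@R.T
    return o+d*((z-o[2])/d[:,2])[:,None]
def proj(p,X,s=None):
    R,o=pose(p,s);Xc=(np.float64(X).reshape(-1,3)-o)@R
    return cv2.projectPoints(Xc,np.zeros(3),np.zeros(3),K(p),p["D"])[0][:,0]
def warm(p,t=25):
    a=p["pixels"].astype(int);return ((a[:,:,0]-a[:,:,2])>t).astype(np.uint8)
E
python3 - <<'E'
from h import *
p=r.snapshot("top");m=warm(p,12);a=p["pixels"]
n,l,st,c=cv2.connectedComponentsWithStats(m)
for i in range(1,n):
    x,y,w,h,A=st[i]
    if 80<A<4000 and 80<c[i][0]<430 and c[i][1]<275 or (80<A<4000 and 110<c[i][0]<140):
        rc=cv2.minAreaRect(np.argwhere(l==i)[:,::-1].astype(np.float32))
        zs=dict()
        print(i,A,c[i].round(1),[np.round(v,1) for v in rc],"z0",cast(p,[c[i]],0)[0,:2].round(),"z20",cast(p,[c[i]],20)[0,:2].round())
cv2.imwrite("pics/crop0.png",cv2.resize(a[130:225,105:385,::-1],None,fx=2.8,fy=2.8,interpolation=cv2.INTER_CUBIC))
E
```

```text
5 391 [245.2 145. ] [array([245.3, 144.9]), array([22.1, 21.5]), np.float64(71.6)] z0 [522.  12.] z20 [516.  11.]
6 386 [327.  157.6] [array([326.8, 157.5]), array([31.8, 12.5]), np.float64(41.2)] z0 [ 495. -177.] z20 [ 490. -173.]
7 398 [291.4 181. ] [array([291.5, 181. ]), array([22., 21.]), np.float64(90.0)] z0 [439. -94.] z20 [435. -92.]
8 372 [213.1 186.2] [array([213.3, 186. ]), array([11.9, 32. ]), np.float64(50.7)] z0 [425.  83.] z20 [422.  81.]
9 564 [360.2 204. ] [array([360.2, 204. ]), array([28.9, 19.7]), np.float64(24.4)] z0 [ 388. -250.] z20 [ 385. -244.]
10 261 [128.8 202.5] [array([129., 202.]), array([16., 18.]), np.float64(90.0)] z0 [386. 269.] z20 [384. 263.]
```

View pics/crop0.png

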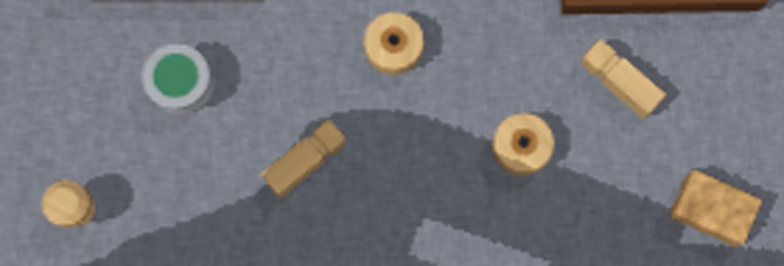

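The crop confirms the choice. Both wheels show dark hubs, both legs show grooves, the knob is a round head, and the cork and tin differ clearly. Next I measure the trays, refine the parts and cross-check with the scene camera.

Run:
```python
from h import *
p=r.snapshot("top");q=r.snapshot("scene")
a=p["pixels"].astype(int)
m=((a[:,:,0]-a[:,:,2])>12)&(a[:,:,0]<150); m=m.astype(np.uint8)
m[140:]=0; m[:63]=0   # tray boxes only, ledges mostly above
n,l,st,c=cv2.connectedComponentsWithStats(m)
for i in range(1,n):
    if st[i][4]>1500:
        # outer rim at z=24: use min-area rect after opening to shave the ledge
        k=cv2.morphologyEx((l==i).astype(np.uint8),cv2.MORPH_CLOSE,np.ones((9,9)));k=cv2.morphologyEx(k,cv2.MORPH_OPEN,np.ones((25,55)))
        pts=np.argwhere(k)[:,::-1].astype(np.float32)
        W=cast(p,pts,24)[:,:2].astype(np.float32);print("tray",np.round(c[i]),[np.round(v,1) for v in cv2.minAreaRect(W)], W.min(0).round(),W.max(0).round())
# parts: centroid in top & scene -> nearest height-plane agreement
def comps(p,t,roi):
    m=warm(p,t);n,l,st,c=cv2.connectedComponentsWithStats(m);return [(c[i],st[i][4],l==i) for i in range(1,n) if 60<st[i][4]<900 and roi(*c[i])]
T=comps(p,12,lambda u,v:140<v<210 and 110<u<380); S=comps(q,12,lambda u,v:175<v<245 and 140<u<370)
print("scene",[(x[0].round(),x[1]) for x in S])
for c_,A,mk in T:
    h=25 if A<300 else 14
    X=cast(p,[c_],h)[0]; b=min(S,key=lambda s:np.linalg.norm(s[0]-proj(q,X)[0])); Y=cast(q,[b[0]],h-3)[0]
    rc=cv2.minAreaRect(cast(p,np.argwhere(mk)[:,::-1],20)[:,:2].astype(np.float32))
    print(A,X.round(1),"scene:",Y.round(1),[np.round(v,1) for v in rc])
```

```text
Traceback (most recent call last):
  File "h.py", line 13, in cast
    n=cv2.undistortPoints(np.float64(uv).reshape(-1,1,2),K(p),p["D"])[:,0]
      ~~~~~~~~~~~~~~~~~~~^^^^^^^^^^^^^^^^^^^^^^^^^^^^^^^^^^^^^^^^^^^^
cv2.error: OpenCV(4.12.0) /io/opencv/modules/calib3d/src/undistort.dispatch.cpp:347: error: (-215:Assertion failed) CV_IS_MAT(_src) && CV_IS_MAT(_dst) && (_src->rows == 1 || _src->cols == 1) && (_dst->rows == 1 || _dst->cols == 1) && _src->cols + _src->rows - 1 == _dst->rows + _dst->cols - 1 && (CV_MAT_TYPE(_src->type) == CV_32FC2 || CV_MAT_TYPE(_src->type) == CV_64FC2) && (CV_MAT_TYPE(_dst->type) == CV_32FC2 || CV_MAT_TYPE(_dst->type) == CV_64FC2) in function 'cvUndistortPointsInternal'
```

Run:
```python
from h import *
p=r.snapshot("top");q=r.snapshot("scene")
a=p["pixels"].astype(int)
m=((a[:,:,0]-a[:,:,2])>12)&(a[:,:,0]<150); m=m.astype(np.uint8)
m[142:]=0; m[:60]=0;m[:,:110]=0;m[:,395:]=0
n,l,st,c=cv2.connectedComponentsWithStats(m)
for i in range(1,n):
    if st[i][4]>1500:
        k=cv2.morphologyEx((l==i).astype(np.uint8),cv2.MORPH_CLOSE,np.ones((7,7)));k=cv2.morphologyEx(k,cv2.MORPH_OPEN,np.ones((5,50)))
        pts=np.argwhere(k)[:,::-1].astype(np.float32);print("tray",np.round(c[i]),st[i],len(pts))
        if len(pts)==0: continue
        W=cast(p,pts,24)[:,:2].astype(np.float32);print([np.round(v,1) for v in cv2.minAreaRect(W)], W.min(0).round(),W.max(0).round())
def comps(p,t,roi):
    m=warm(p,t);n,l,st,c=cv2.connectedComponentsWithStats(m);return [(c[i],st[i][4],l==i) for i in range(1,n) if 60<st[i][4]<900 and roi(*c[i])]
T=comps(p,12,lambda u,v:140<v<210 and 110<u<380); S=comps(q,12,lambda u,v:175<v<245 and 140<u<370)
print("scene",[(x[0].round(),x[1]) for x in S])
for c_,A,mk in T:
    h=25 if A<300 else 14
    X=cast(p,[c_],h)[0]; b=min(S,key=lambda s:np.linalg.norm(s[0]-proj(q,X)[0])); Y=cast(q,[b[0]],h-3)[0]
    rc=cv2.minAreaRect(cast(p,np.argwhere(mk)[:,::-1],20)[:,:2].astype(np.float32))
    print(A,X.round(1),"scene:",Y.round(1),[np.round(v,1) for v in rc])
```

```text
tray [162.  98.] [ 124   60   76   70 4644] 4003
[array([612.6, 198.3]), array([126.2, 166.7]), np.float64(0.9)] [548. 115.] [677. 282.]
tray [250.  90.] [ 214   60   74   60 4132] 3896
[array([642.2,  -1.9]), array([128. , 166.6]), np.float64(1.1)] [577. -85.] [708.  83.]
tray [340. 103.] [ 303   60   77   75 4533] 3880
[array([ 608.4, -207.8]), array([124.9, 169.9]), np.float64(1.0)] [ 545. -293.] [ 672. -122.]
scene [(array([354., 191.]), np.int32(202)), (array([161., 201.]), np.int32(443)), (array([289., 205.]), np.int32(298)), (array([221., 212.]), np.int32(317)), (array([187., 228.]), np.int32(368)), (array([266., 233.]), np.int32(360))]
391 [518.2  11.4  14. ] scene: [519.1  10.1  11. ] [array([516.7,  11. ]), array([51.3, 48.5]), np.float64(18.7)]
386 [ 491.1 -173.8   14. ] scene: [ 490.2 -175.2   11. ] [array([ 489.8, -172.2]), array([71.3, 29.1]), np.float64(47.9)]
396 [436.3 -92.8  14. ] scene: [436.5 -93.6  11. ] [array([435.2, -92.4]), array([46.8, 49.9]), np.float64(89.8)]
372 [422.8  81.5  14. ] scene: [422.1  81.   11. ] [array([422.2,  80.4]), array([26.6, 70.5]), np.float64(40.7)]
564 [ 385.8 -245.7   14. ] scene: [ 382.7 -247.3   11. ] [array([ 385.1, -244. ]), array([63.3, 44.7]), np.float64(65.5)]
261 [382.9 261.4  25. ] scene: [387.3 259.2  22. ] [array([384.7, 262.4]), array([35.2, 39.4]), np.float64(0.6)]
```

>>> move_arm(
  series=[
    {"gripper": 1,"translation": [-24.6,-20,7.5],"twist": [0,0,0]},
    {"gripper": 1,"translation": [-24.6,-20,7.5],"twist": [0,0,0]},
    {"gripper": 1,"translation": [-24.6,-20,7.5],"twist": [0,0,0]},
    {"gripper": 1,"translation": [-24.6,-20,7.5],"twist": [0,0,0]},
    {"gripper": 1,"translation": [-24.6,-20,7.5],"twist": [0,0,0]},
    {"gripper": 1,"translation": [-24.6,-20,7.5],"twist": [0,0,0]},
    {"gripper": 1,"translation": [-24.6,-20,7.5],"twist": [0,0,0]},
    {"gripper": 1,"translation": [-24.6,-20,7.5],"twist": [0,0,0]},
  ],
)

```text
time: 1.02
tool_pos: [315.0, 364.5, 130.0]
tcp_rot: [179.6, -0.0, 164.1]
ft_force: [-0.4, 0.9, 0.5]
finger_gap: 85.5
```

>>> move_arm(
  series=[
    {"gripper": 1,"translation": [-23.7,-20,5],"twist": [0,0,0]},
    {"gripper": 1,"translation": [-23.7,-20,5],"twist": [0,0,0]},
    {"gripper": 1,"translation": [-23.7,-20,5],"twist": [0,0,0]},
    {"gripper": 1,"translation": [-23.7,-20,5],"twist": [0,0,0]},
    {"gripper": 1,"translation": [0,0,0],"twist": [0,0,0]},
  ],
)

```text
time: 1.43
tool_pos: [388.7, 251.8, 107.5]
tcp_rot: [179.7, 0.1, 164.0]
ft_force: [-0.4, -0.0, -0.4]
finger_gap: 85.2
```

```bash
cat >> h.py <<'E'
def to(x,y,z,yaw=None):
    "print tool-frame shift to a tool-down goal, rows needed, and the shift as seen after turning to yaw"
    s=r.sense();t=s["tool_pos"];w=s["tcp_rot"]
    a=0 if yaw is None else (w[2]-yaw+180)%360-180
    R=Ro.from_euler("xyz",[180,0,w[2] if yaw is None else yaw],degrees=True).as_matrix()
    R0=Ro.from_euler("xyz",w,degrees=True).as_matrix();d=np.array([x,y,z])-t
    tl=(Ro.from_matrix(R0.T@Ro.from_euler("xyz",[180,0,w[2]],degrees=True).as_matrix())).as_rotvec(degrees=True)
    print("at",t.round(1),"rot",w.round(1),"| d now",(R0.T@d).round(1),"| after turn",(R.T@d).round(1),"twist z",round(a,1),"level",tl.round(1),"len",np.linalg.norm(d).round())
E
python3 - <<'E'
from h import *
s=r.sense();p=r.snapshot("wrist");cv2.imwrite("pics/w1.png",p["pixels"][:,:,::-1])
print(s["tool_pos"],s["tcp_rot"],p["hand_eye"],p["fovy"],p["D"])
print(proj(p,[[383,261,25],[383,261,0]],s))
m=warm(p,12);n,l,st,c=cv2.connectedComponentsWithStats(m)
for i in range(1,n):
    if st[i][4]>400: print(st[i],c[i].round(),[np.round(cast(p,[c[i]],z,s)[0],1) for z in (25,31)])
to(384,261,6)
E
```

```text
[388.67109997 251.7741989  107.53355954] [1.79718986e+02 8.45078078e-02 1.63972182e+02] [[-3.36350148e-05 -9.49169458e-01 -3.14765530e-01  8.24769255e+01]
 [ 9.99999950e-01  6.72980532e-05 -3.09793355e-04  3.03822135e-01]
 [ 3.15229499e-04 -3.14765525e-01  9.49169408e-01 -1.81857396e+02]
 [ 0.00000000e+00  0.00000000e+00  0.00000000e+00  1.00000000e+00]] 69.60225767580775 [0.0077375 0.        0.        0.        0.       ]
[[263.23132375 175.37910368]
 [262.59012698 169.06735153]]
[    0     0   288    95 13815] [96. 31.] [array([222.6, 159.8,  25. ]), array([224.6, 162.4,  31. ])]
[  376     0   136   353 34711] [452. 140.] [array([399.3, 443.1,  25. ]), array([397.2, 439.2,  31. ])]
[ 245  154   37   39 1130] [263. 174.] [array([381.2, 261.3,  25. ]), array([379.5, 261.6,  31. ])]
[  95  214   50   63 1448] [119. 245.] [array([414.6,  91.1,  25. ]), array([412.2,  95.2,  31. ])]
[  0 271  18  39 463] [  7. 289.] [array([430.9, -54.3,  25. ]), array([428.1, -46.8,  31. ])]
[ 189  292  142   55 3671] [271. 319.] [array([557.7, 221.5,  25. ]), array([552. , 222.6,  31. ])]
[ 77 359  48  25 825] [102. 374.] [array([580.4,  -9.5,  25. ]), array([574.3,  -3. ,  31. ])]
at [387.7 253.5 107.9] rot [179.7   0.  163.9] | d now [  5.7   5.5 102. ] | after turn [  5.7   6.1 101.9] twist z 0 level [0.3 0.  0. ] len 102.0
```

View pics/w1.png

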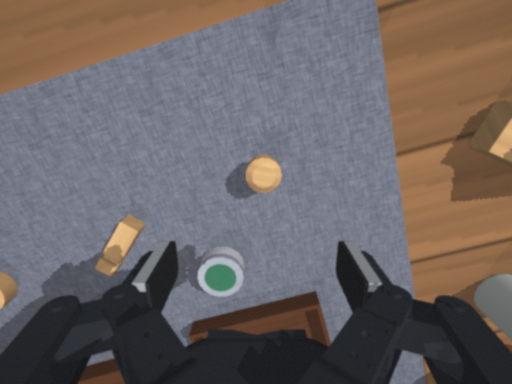

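The knob is at (263,174) in the wrist view, where I projected it. Descending and gripping.

>>> move_arm(
  series=[
    {"gripper": 1,"translation": [7.6,5.3,20],"twist": [0,0,0]},
    {"gripper": 1,"translation": [0,0,30],"twist": [0,0,0]},
    {"gripper": 1,"translation": [0,0,30],"twist": [0,0,0]},
    {"gripper": 1,"translation": [0,0,17],"twist": [0,0,0]},
    {"gripper": 1,"translation": [0,0,4],"twist": [0,0,0]},
    {"gripper": 0.7,"translation": [0,0,0],"twist": [0,0,0]},
  ],
)

```text
time: 1.98
tool_pos: [383.4, 267.0, 7.7]
tcp_rot: [179.2, 0.3, 163.8]
ft_force: [0.2, 0.7, 0.3]
finger_gap: 75.5
```

```bash
python3 -c "
from h import *
to(382,261,5)"
```

```text
at [383.4 267.    7.7] rot [179.2   0.3 163.8] | d now [-0.3 -6.2  2.7] | after turn [-0.3 -6.2  2.7] twist z 0 level [0.8 0.3 0. ] len 7.0
```

>>> move_arm(
  series=[
    {"gripper": 0.7,"translation": [0,-6,2],"twist": [0.8,0.3,0]},
    {"gripper": 0.6,"translation": [0,0,0],"twist": [0,0,0]},
    {"gripper": 0.6,"translation": [0,0,0],"twist": [0,0,0]},
  ],
)

```text
time: 2.23
tool_pos: [382.2, 262.8, 8.3]
tcp_rot: [180.0, 0.0, 164.0]
ft_force: [0.0, -0.1, -1.0]
finger_gap: 51.3
```

>>> move_arm(
  force=30,
  series=[
    {"gripper": 0.2,"translation": [0,-1,1],"twist": [0,0,0]},
    {"gripper": 0.2,"translation": [0,0,0],"twist": [0,0,0]},
    {"gripper": 0.2,"translation": [0,0,0],"twist": [0,0,0]},
    {"gripper": 0.2,"translation": [0,0,0],"twist": [0,0,0]},
    {"gripper": 0.2,"translation": [0,0,0],"twist": [0,0,0]},
  ],
)

```text
time: 2.65
tool_pos: [385.1, 263.4, 11.3]
tcp_rot: [179.7, 0.3, 163.9]
ft_force: [-0.1, 0.1, -0.5]
finger_gap: 17.5
```

```bash
python3 -c "
from h import *
to(616,199,90)"
```

```text
at [385.1 263.4  11.3] rot [179.7   0.3 163.9] | d now [-240.2    2.4  -77.3] | after turn [-239.7    2.   -78.7] twist z 0 level [0.3 0.3 0. ] len 252.0
```

Run:
```python
from h import *
w=r.snapshot("wrist")["pixels"];t=r.snapshot("scene")["pixels"][150:246,290:418]
t=cv2.resize(t,(512,384),interpolation=cv2.INTER_CUBIC)
cv2.imwrite("pics/c2.png",cv2.resize(np.hstack([w,t]),(800,300))[:,:,::-1]);print(r.sense()["finger_gap"])
```

```text
17.06953061289049
```

View pics/c2.png

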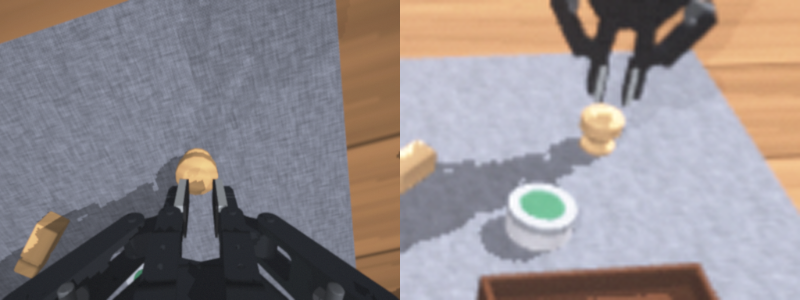

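Scene half: the knob still stands at about (353,193) in scene pixels, untouched, while the fingertips at about (357,182) look higher or behind it. I'll check this numerically.

Run:
```python
from h import *
s=r.sense();t=s["tool_pos"];q=r.snapshot("scene");p=r.snapshot("top");w=r.snapshot("wrist")
print(t,"scene TCP",proj(q,t),"knob384,261,z0/36",proj(q,[[384,261,0],[384,261,36]]))
print("wrist TCP",proj(w,t,s),"knob",proj(w,[[384,261,0],[384,261,36]],s))
m=warm(w,12);n,l,st,c=cv2.connectedComponentsWithStats(m)
for i in range(1,n):
    if 300<st[i][4]<6000: print("w",st[i],c[i].round())
for nm,k,roi in(("top",p,(110,185,150,225)),("scene",q,(340,175,370,210))):
    m=warm(k,12);m2=np.zeros_like(m);x0,y0,x1,y1=roi;m2[y0:y1,x0:x1]=m[y0:y1,x0:x1]
    n,l,st,c=cv2.connectedComponentsWithStats(m2)
    for i in range(1,n):
        if st[i][4]>30: print(nm,st[i],c[i].round(1),cast(k,[c[i]],25))
tp=cv2.resize(p["pixels"][160:250,80:200],(800,600),interpolation=cv2.INTER_CUBIC);cv2.imwrite("pics/t2.png",tp[:,:,::-1])
```

```text
[384.9835048  263.42526602  11.1593792 ] scene TCP [[354.17009279 193.36647862]] knob384,261,z0/36 [[352.44105422 196.43772268]
 [354.86833181 185.76077048]]
wrist TCP [[256.16956375 217.38907529]] knob [[252.67373423 210.86487409]
 [252.2087114  233.49996299]]
w [   0    0  167   57 4832] [56. 19.]
w [ 224  190   56   61 2371] [253. 219.]
w [  18  271   71   86 2985] [ 52. 313.]
top [110 185  15  40 339] [114.5 209.2] [[367.95966899 290.98013771  25.        ]]
top [121 205  16   6  62] [127.8 207.9] [[371.03429658 262.81619204  25.        ]]
scene [347 183  15  17 201] [353.6 190.8] [[391.28909939 257.46237047  25.        ]]
```

View pics/t2.png

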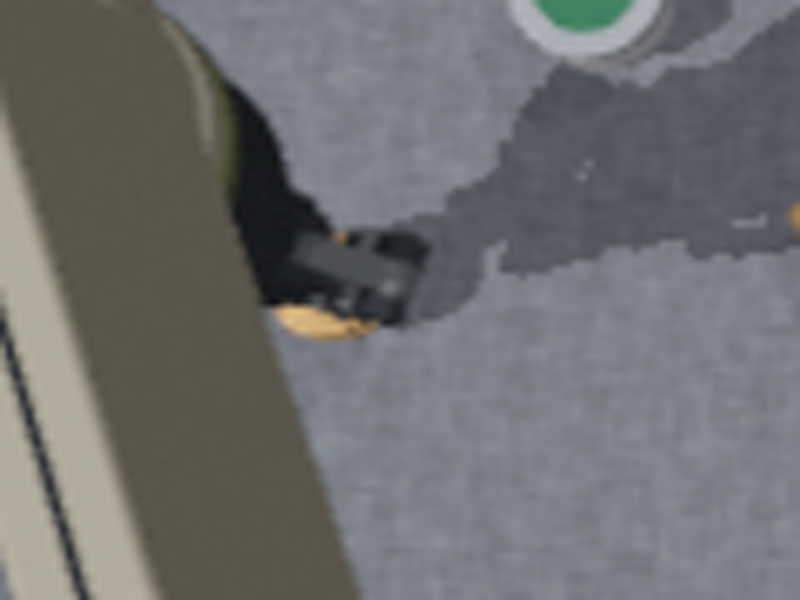

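The wrist camera agrees with tool_pos, but the visible fingertips sit about 35 mm above the stated TCP. I'll check the robot's attributes and measure the tips at full resolution.

Run:
```python
from h import *
print([a for a in dir(r) if a[0]!='_'],r.grip_depth)
s=r.sense();print(s["tool_pos"],s["joint_pos"])
w=r.snapshot("wrist");cv2.imwrite("pics/w3.png",cv2.resize(w["pixels"][170:300,170:340,::-1],None,fx=4,fy=4,interpolation=cv2.INTER_CUBIC))
R=Ro.from_euler("xyz",s["tcp_rot"],degrees=True).as_matrix()
for z in(0,-10,-20,-30,-40): print(z,[proj(w,s["tool_pos"]+R@np.array([x,y,z]),s)[0].round() for x in(11,-11) for y in(-8.5,8.5)])
```

```text
['PlanningError', 'grip_depth', 'hand_in', 'sense', 'snapshot'] 18.700000000000003
[384.65065265 263.27814507  10.82441777] [ 2.80872129e+01 -4.03681541e+00  1.16793422e+02 -4.14325074e-03
  6.68473472e+01 -4.58485964e+01]
0 [array([244., 203.]), array([268., 203.]), array([245., 231.]), array([268., 231.])]
-10 [array([243., 209.]), array([269., 209.]), array([244., 238.]), array([268., 238.])]
-20 [array([243., 215.]), array([269., 215.]), array([243., 245.]), array([269., 245.])]
-30 [array([242., 221.]), array([270., 221.]), array([243., 253.]), array([270., 253.])]
-40 [array([241., 229.]), array([271., 229.]), array([242., 262.]), array([270., 262.])]
```

View pics/w3.png

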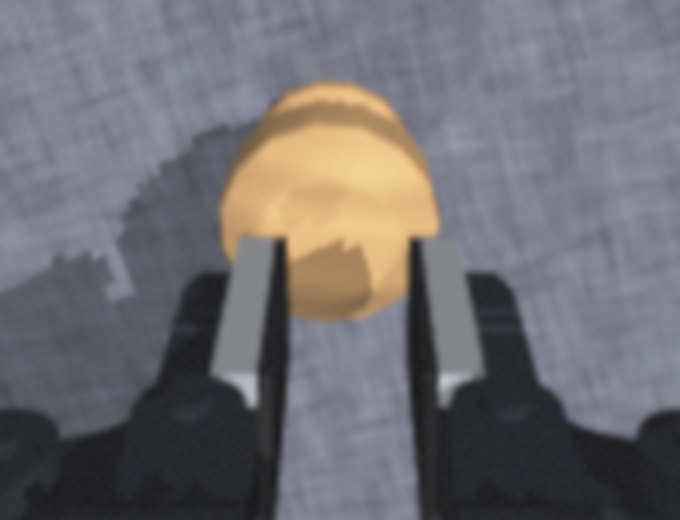

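The crop shows the pad tips at about (242..273, 229), which is roughly 40 mm behind the stated TCP, hovering over the knob head. The usable tips are higher than described, so I open, centre, and go down in steps while watching the force.

>>> move_arm(
  series=[
    {"gripper": 1,"translation": [0,0,0],"twist": [0,0,0]},
    {"gripper": 1,"translation": [0,0,0],"twist": [0,0,0]},
    {"gripper": 1,"translation": [0,0,0],"twist": [0,0,0]},
    {"gripper": 1,"translation": [1,-2.3,0],"twist": [0.3,0.3,0]},
    {"gripper": 1,"translation": [0,0,6],"twist": [0,0,0]},
    {"gripper": 1,"translation": [0,0,5],"twist": [0,0,0]},
    {"gripper": 1,"translation": [0,0,0],"twist": [0,0,0]},
  ],
)

```text
time: 3.53
tool_pos: [382.8, 261.1, -1.4]
tcp_rot: [-179.9, -0.0, 163.9]
ft_force: [-0.8, -0.9, 0.3]
finger_gap: 85.2
```

Run:
```python
from h import *
s=r.sense();print(s["tool_pos"],s["tcp_rot"],s["ft_force"],s["finger_gap"])
a=r.snapshot("wrist")["pixels"][130:350,60:450];b=cv2.resize(r.snapshot("scene")["pixels"][150:220,310:400],(390,303),interpolation=cv2.INTER_CUBIC)
a=cv2.resize(a,(410,303))
cv2.imwrite("pics/w4.png",np.hstack([a,b])[:,:,::-1])
```

```text
[382.79445385 261.05326016  -1.38767367] [-1.79933837e+02 -4.95720261e-02  1.63938069e+02] [-0.80145807 -0.9457879   0.31959299] 85.16410522953
```

View pics/w4.png

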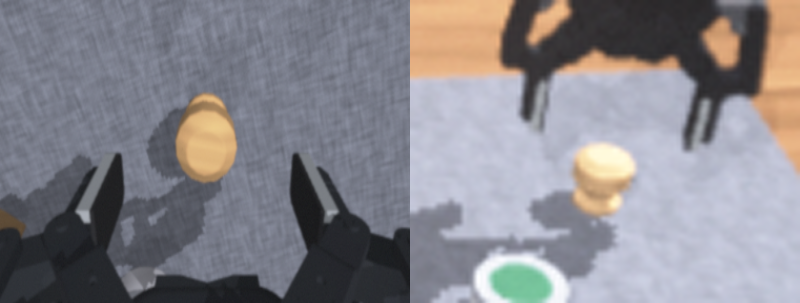

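Both halves show the open fingers straddling the knob symmetrically, with the tips still about 48 mm up at TCP z = -1. The true shut tip is therefore about 36 mm behind the stated TCP. I go down about 29 mm more, in guarded steps.

>>> move_arm(
  series=[
    {"gripper": 1,"translation": [0,0,7],"twist": [0,0,0]},
    {"gripper": 1,"translation": [0,0,7],"twist": [0,0,0]},
    {"gripper": 1,"translation": [0,0,0],"twist": [0,0,0]},
  ],
)

```text
time: 3.88
tool_pos: [383.5, 261.5, -15.6]
tcp_rot: [-180.0, 0.0, 163.9]
ft_force: [-0.8, 0.3, 0.6]
finger_gap: 85.4
```

>>> move_arm(
  series=[
    {"gripper": 1,"translation": [0,0,6],"twist": [0,0,0]},
    {"gripper": 1,"translation": [0,0,6],"twist": [0,0,0]},
    {"gripper": 1,"translation": [0,0,0],"twist": [0,0,0]},
  ],
)

```text
time: 4.13
tool_pos: [383.1, 261.3, -29.4]
tcp_rot: [-180.0, -0.0, 163.9]
ft_force: [-0.0, -0.1, 0.3]
finger_gap: 85.5
```

>>> move_arm(
  force=30,
  series=[
    {"gripper": 0.2,"translation": [0,0,0],"twist": [0,0,0]},
    {"gripper": 0.2,"translation": [0,0,0],"twist": [0,0,0]},
    {"gripper": 0.2,"translation": [0,0,0],"twist": [0,0,0]},
    {"gripper": 0.2,"translation": [0,0,0],"twist": [0,0,0]},
    {"gripper": 0.2,"translation": [0,0,0],"twist": [0,0,0]},
    {"gripper": 0.2,"translation": [0,0,0],"twist": [0,0,0]},
  ],
)

```text
time: 4.63
tool_pos: [383.3, 261.4, -29.3]
tcp_rot: [-180.0, -0.0, 163.9]
ft_force: [0.1, 0.1, -0.1]
finger_gap: 34.7
```

Run:
```python
from h import *
to(616,199,40)
a=r.snapshot("wrist")["pixels"][130:350,60:450];b=cv2.resize(r.snapshot("scene")["pixels"][150:220,310:400],(390,303),interpolation=cv2.INTER_CUBIC)
cv2.imwrite("pics/w5.png",np.hstack([cv2.resize(a,(410,303)),b])[:,:,::-1])
```

```text
at [383.3 261.4 -29.3] rot [-180.    -0.   163.9] | d now [-240.9    4.4  -69.4] | after turn [-240.9    4.4  -69.3] twist z 0 level [-0. -0.  0.] len 251.0
```

View pics/w5.png

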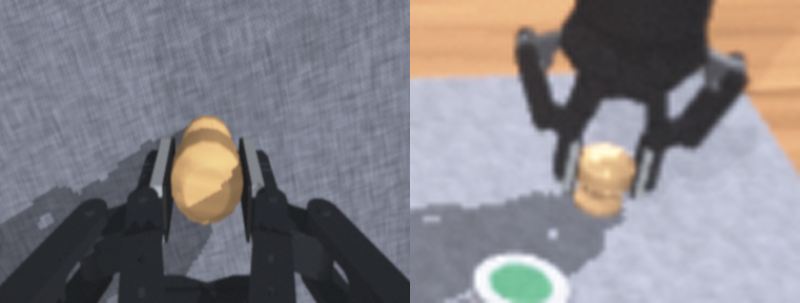

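Gripped: both views show the pads on the knob's head, gap 34.7 mm. Lifting and carrying it to the knob tray.

>>> move_arm(
  series=[
    {"gripper": 0.2,"translation": [0,0,-15],"twist": [0,0,0]},
    {"gripper": 0.2,"translation": [0,0,-25],"twist": [0,0,0]},
    {"gripper": 0.2,"translation": [-15,0.5,-20],"twist": [0,0,0]},
    {"gripper": 0.2,"translation": [-30,0.5,0],"twist": [0,0,0]},
    {"gripper": 0.2,"translation": [-35,0.5,0],"twist": [0,0,0]},
    {"gripper": 0.2,"translation": [-35,0.5,0],"twist": [0,0,0]},
    {"gripper": 0.2,"translation": [-35,0.5,0],"twist": [0,0,0]},
    {"gripper": 0.2,"translation": [-35,0.5,0],"twist": [0,0,0]},
  ],
)

```text
time: 5.4
tool_pos: [561.7, 213.3, 31.5]
tcp_rot: [-179.9, -0.2, 164.4]
ft_force: [-0.3, 0.0, 0.0]
finger_gap: 34.5
```

>>> move_arm(
  series=[
    {"gripper": 0.2,"translation": [-30,0.5,0],"twist": [0,0,0]},
    {"gripper": 0.2,"translation": [-15,0.5,0],"twist": [0,0,0]},
    {"gripper": 0.2,"translation": [-8,0.5,0],"twist": [0,0,0]},
    {"gripper": 0.2,"translation": [0,0,0],"twist": [0,0,0]},
    {"gripper": 0.2,"translation": [0,0,0],"twist": [0,0,0]},
  ],
)

```text
time: 5.82
tool_pos: [622.8, 195.5, 30.6]
tcp_rot: [-179.9, -0.0, 164.1]
ft_force: [-0.7, -0.4, -0.6]
finger_gap: 34.3
```

Run:
```python
from h import *
to(616,199,-23)
```

```text
at [622.8 195.5  30.6] rot [-179.9   -0.   164.1] | d now [ 7.5  1.6 53.6] | after turn [ 7.5  1.5 53.6] twist z 0 level [-0.1 -0.   0. ] len 54.0
```

>>> move_arm(
  series=[
    {"gripper": 0.2,"translation": [6,1.5,10],"twist": [0,0,0]},
    {"gripper": 0.2,"translation": [0,0,15],"twist": [0,0,0]},
    {"gripper": 0.2,"translation": [0,0,13],"twist": [0,0,0]},
    {"gripper": 0.2,"translation": [0,0,8],"twist": [0,0,0]},
    {"gripper": 0.2,"translation": [0,0,4],"twist": [0,0,0]},
    {"gripper": 0.2,"translation": [0,0,0],"twist": [0,0,0]},
    {"gripper": 0.2,"translation": [0,0,0],"twist": [0,0,0]},
  ],
)

```text
time: 6.4
tool_pos: [610.7, 201.3, -24.7]
tcp_rot: [-179.8, -0.2, 164.3]
ft_force: [1.9, -1.6, 4.2]
finger_gap: 34.5
```

The knob is on the tray floor (4 N contact). Releasing and lifting.

>>> move_arm(
  series=[
    {"gripper": 0.65,"translation": [0,0,0],"twist": [0,0,0]},
    {"gripper": 0.65,"translation": [0,0,0],"twist": [0,0,0]},
    {"gripper": 0.65,"translation": [0,0,0],"twist": [0,0,0]},
    {"gripper": 0.65,"translation": [0,0,-8],"twist": [0,0,0]},
    {"gripper": 0.65,"translation": [0,0,-20],"twist": [0,0,0]},
    {"gripper": 1,"translation": [0,0,-30],"twist": [0,0,0]},
    {"gripper": 1,"translation": [0,0,-10],"twist": [0,0,0]},
    {"gripper": 1,"translation": [0,0,0],"twist": [0,0,0]},
  ],
)

```text
time: 7.07
tool_pos: [611.4, 201.7, 49.2]
tcp_rot: [-179.9, -0.2, 164.2]
ft_force: [0.2, -0.8, 0.1]
finger_gap: 84.9
```

Run:
```python
from h import *
to(423,81.5,40,131)
s=r.sense();p=r.snapshot("wrist");q=r.snapshot("top")
cv2.imwrite("pics/p6.png",np.hstack([cv2.resize(p["pixels"],(400,300)),cv2.resize(q["pixels"][40:220,100:340],(400,300),interpolation=cv2.INTER_CUBIC)])[:,:,::-1])
```

```text
at [611.4 201.7  49.2] rot [-179.9   -0.2  164.2] | d now [ 148.6 -166.8   10.1] | after turn [  32.9 -221.     9.2] twist z 33.2 level [-0.1 -0.2  0. ] len 224.0
```

View pics/p6.png

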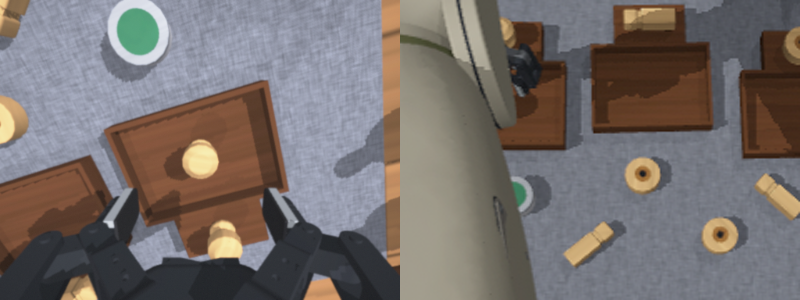

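Both halves show the knob upright near the middle of its tray. Next leg_b: turn, then travel.

>>> move_arm(
  series=[
    {"gripper": 1,"translation": [0,0,0],"twist": [0,0,6.6]},
    {"gripper": 1,"translation": [0,0,0],"twist": [0,0,6.6]},
    {"gripper": 1,"translation": [0,0,0],"twist": [0,0,6.6]},
    {"gripper": 1,"translation": [0,0,0],"twist": [0,0,6.6]},
    {"gripper": 1,"translation": [0,0,0],"twist": [0,0,6.6]},
    {"gripper": 1,"translation": [0,0,0],"twist": [0,0,0]},
  ],
)

```text
time: 7.67
tool_pos: [605.3, 200.0, 37.5]
tcp_rot: [-179.1, -0.4, 129.7]
ft_force: [0.1, -0.1, 0.9]
finger_gap: 85.0
```

>>> move_arm(
  series=[
    {"gripper": 1,"translation": [3,-20,0],"twist": [0,0,0]},
    {"gripper": 1,"translation": [5,-35,0],"twist": [0,0,0]},
    {"gripper": 1,"translation": [5,-35,0],"twist": [0,0,0]},
    {"gripper": 1,"translation": [5,-35,0],"twist": [0,0,0]},
    {"gripper": 1,"translation": [5,-35,0],"twist": [0,0,0]},
    {"gripper": 1,"translation": [5,-30,0],"twist": [0,0,0]},
    {"gripper": 1,"translation": [3,-18,0],"twist": [0,0,0]},
    {"gripper": 1,"translation": [1,-6,0],"twist": [0,0,0]},
  ],
)

```text
time: 8.33
tool_pos: [407.3, 81.5, 28.9]
tcp_rot: [-178.4, -0.9, 131.8]
ft_force: [0.7, -0.4, -0.5]
finger_gap: 85.4
```

>>> move_arm(
  series=[
    {"gripper": 1,"translation": [0,0,0],"twist": [0,0,0]},
    {"gripper": 1,"translation": [0,0,0],"twist": [0,0,0]},
  ],
)

```text
time: 8.5
tool_pos: [405.8, 81.0, 27.7]
tcp_rot: [-178.4, -1.0, 132.0]
ft_force: [0.6, 0.2, 0.4]
finger_gap: 85.5
```

```bash
cat >> h.py <<'E'
def look(z,near,box=False):
    "centroid (cast to height z) and long-axis angle of the warm blob nearest the expected point, wrist camera"
    s=r.sense();p=r.snapshot("wrist");m=warm(p,12);n,l,st,c=cv2.connectedComponentsWithStats(m)
    i=min((i for i in range(1,n) if st[i][4]>300),key=lambda i:np.linalg.norm(cast(p,[c[i]],z,s)[0,:2]-near))
    P=np.argwhere(l==i)[:,::-1];W=cast(p,P,z,s)[:,:2]
    rc=cv2.minAreaRect(W.astype(np.float32));b=cv2.boxPoints(rc);e=max((b[1]-b[0],b[2]-b[1]),key=np.linalg.norm)
    print("blob",st[i],"at",W.mean(0).round(1),"rect",np.round(rc[0],1),np.round(rc[1],1),"long axis",round(float(np.degrees(np.arctan2(e[1],e[0]))),1))
    return p,s
E
python3 - <<'E'
from h import *
to(423,81.5,-32,131)
look(18,(423,81))
E
```

```text
at [405.8  81.   27.7] rot [-178.4   -1.   132. ] | d now [-12.1  14.8  59.1] | after turn [-10.8  13.3  59.7] twist z 1.0 level [-1.6 -1.   0. ] len 62.0
blob [ 258  175   33   92 2738] at [419.   83.9] rect [420.5  82.3] [23.  75.9] long axis -49.4
```

>>> move_arm(
  series=[
    {"gripper": 1,"translation": [-8.7,12.4,0],"twist": [-1.6,-1,1.4]},
    {"gripper": 1,"translation": [0,0,0],"twist": [0,0,0]},
    {"gripper": 1,"translation": [0,0,0],"twist": [0,0,0]},
  ],
)

```text
time: 8.8
tool_pos: [423.9, 84.4, 27.5]
tcp_rot: [180.0, 0.0, 130.8]
ft_force: [-0.3, -0.3, -0.2]
finger_gap: 85.1
```

Run:
```python
from h import *
to(421,82.5,-33,130.6)
look(18,(423,81))
```

```text
at [423.9  84.4  27.5] rot [180.    0.  130.8] | d now [ 0.5 -3.4 60.5] | after turn [ 0.5 -3.4 60.5] twist z 0.2 level [0. 0. 0.] len 61.0
blob [ 236  162   32   94 2818] at [419.   83.8] rect [420.3  82.2] [22.9 75.4] long axis -49.2
```

>>> move_arm(
  series=[
    {"gripper": 1,"translation": [0.5,-2.5,10],"twist": [0,0,0]},
    {"gripper": 1,"translation": [0,0,17],"twist": [0,0,0]},
    {"gripper": 1,"translation": [0,0,14],"twist": [0,0,0]},
    {"gripper": 1,"translation": [0,0,10],"twist": [0,0,0]},
    {"gripper": 1,"translation": [0,0,5],"twist": [0,0,0]},
    {"gripper": 1,"translation": [0,0,0],"twist": [0,0,0]},
    {"gripper": 0.6,"translation": [0,0,0],"twist": [0,0,0]},
  ],
)

```text
time: 9.43
tool_pos: [420.6, 83.7, -33.2]
tcp_rot: [-179.8, -0.1, 131.1]
ft_force: [0.1, 0.3, 0.3]
finger_gap: 75.6
```

>>> move_arm(
  force=30,
  series=[
    {"gripper": 0.1,"translation": [0,0,0],"twist": [0,0,0]},
    {"gripper": 0.1,"translation": [0,0,0],"twist": [0,0,0]},
    {"gripper": 0.1,"translation": [0,0,0],"twist": [0,0,0]},
    {"gripper": 0.1,"translation": [0,0,0],"twist": [0,0,0]},
    {"gripper": 0.1,"translation": [0,0,0],"twist": [0,0,0]},
    {"gripper": 0.1,"translation": [0,0,0],"twist": [0,0,0]},
  ],
)

```text
time: 9.93
tool_pos: [422.7, 83.9, -30.8]
tcp_rot: [180.0, 0.1, 131.2]
ft_force: [0.1, 0.2, -0.9]
finger_gap: 21.5
```

Run:
```python
from h import *
to(646,34,25,180)
```

```text
at [422.7  83.9 -30.8] rot [1.800e+02 1.000e-01 1.312e+02] | d now [-184.5  135.3  -55.6] | after turn [-223.3  -49.9  -55.8] twist z -48.8 level [0.  0.1 0. ] len 235.0
```

Gripped at 21.5 mm. Lift, turn, travel.

>>> move_arm(
  series=[
    {"gripper": 0.1,"translation": [0,0,-15],"twist": [0,0,0]},
    {"gripper": 0.1,"translation": [0,0,-25],"twist": [0,0,-7]},
    {"gripper": 0.1,"translation": [0,0,-18],"twist": [0,0,-7]},
    {"gripper": 0.1,"translation": [0,0,0],"twist": [0,0,-7]},
    {"gripper": 0.1,"translation": [0,0,0],"twist": [0,0,-7]},
    {"gripper": 0.1,"translation": [0,0,0],"twist": [0,0,-7]},
    {"gripper": 0.1,"translation": [0,0,0],"twist": [0,0,-7]},
    {"gripper": 0.1,"translation": [0,0,0],"twist": [0,0,-6]},
  ],
)

```text
time: 10.6
tool_pos: [423.2, 83.9, 31.4]
tcp_rot: [-180.0, 0.2, -179.6]
ft_force: [0.9, 0.1, 0.1]
finger_gap: 21.3
```

>>> move_arm(
  series=[
    {"gripper": 0.1,"translation": [-15,-3,0],"twist": [0,0,0]},
    {"gripper": 0.1,"translation": [-30,-7,0],"twist": [0,0,0]},
    {"gripper": 0.1,"translation": [-35,-8,0],"twist": [0,0,0]},
    {"gripper": 0.1,"translation": [-35,-8,0],"twist": [0,0,0]},
    {"gripper": 0.1,"translation": [-35,-8,0],"twist": [0,0,0]},
    {"gripper": 0.1,"translation": [-35,-8,0],"twist": [0,0,0]},
    {"gripper": 0.1,"translation": [-20,-5,0],"twist": [0,0,0]},
    {"gripper": 0.1,"translation": [-8,-2,0],"twist": [0,0,0]},
  ],
)

```text
time: 11.27
tool_pos: [644.1, 36.7, 30.2]
tcp_rot: [-180.0, 0.2, -179.0]
ft_force: [0.5, -0.4, 0.8]
finger_gap: 21.3
```

>>> move_arm(
  series=[
    {"gripper": 0.1,"translation": [0,0,0],"twist": [0,0,0]},
    {"gripper": 0.1,"translation": [0,0,0],"twist": [0,0,0]},
    {"gripper": 0.1,"translation": [0,0,0],"twist": [0,0,0]},
  ],
)

```text
time: 11.52
tool_pos: [645.3, 35.8, 29.3]
tcp_rot: [-180.0, 0.1, -179.1]
ft_force: [-1.2, -0.2, -1.0]
finger_gap: 21.2
```

Run:
```python
from h import *
to(646,34,-25.5,180)
```

```text
at [645.3  35.8  29.3] rot [-1.800e+02  1.000e-01 -1.791e+02] | d now [-0.5 -1.8 54.8] | after turn [-0.7 -1.8 54.8] twist z 0.9 level [-0.   0.1 -0. ] len 55.0
```

>>> move_arm(
  series=[
    {"gripper": 0.1,"translation": [0,0,12],"twist": [0,0,0]},
    {"gripper": 0.1,"translation": [0,0,17],"twist": [0,0,0]},
    {"gripper": 0.1,"translation": [0,0,12],"twist": [0,0,0]},
    {"gripper": 0.1,"translation": [0,0,7],"twist": [0,0,0]},
    {"gripper": 0.1,"translation": [0,0,3],"twist": [0,0,0]},
    {"gripper": 0.1,"translation": [0,0,0],"twist": [0,0,0]},
    {"gripper": 0.1,"translation": [0,0,0],"twist": [0,0,0]},
  ],
)

```text
time: 12.1
tool_pos: [640.2, 37.7, -26.4]
tcp_rot: [-180.0, -0.0, -178.9]
ft_force: [0.1, 0.3, 1.5]
finger_gap: 21.5
```

>>> move_arm(
  series=[
    {"gripper": 0.1,"translation": [0,0,2],"twist": [0,0,0]},
    {"gripper": 0.1,"translation": [0,0,0],"twist": [0,0,0]},
  ],
)

```text
time: 12.27
tool_pos: [640.6, 37.7, -25.3]
tcp_rot: [-180.0, -0.0, -178.9]
ft_force: [-0.2, 0.1, -0.7]
finger_gap: 21.2
```

>>> move_arm(
  series=[
    {"gripper": 0.1,"translation": [0,0,2],"twist": [0,0,0]},
    {"gripper": 0.1,"translation": [0,0,2],"twist": [0,0,0]},
    {"gripper": 0.1,"translation": [0,0,0],"twist": [0,0,0]},
  ],
)

```text
time: 12.52
tool_pos: [642.6, 37.8, -26.0]
tcp_rot: [-180.0, 0.2, -178.9]
ft_force: [-0.8, 1.0, -0.2]
finger_gap: 21.0
```

The leg won't go lower than about -26, so it is on the floor. Releasing.

>>> move_arm(
  series=[
    {"gripper": 0.45,"translation": [0,0,0],"twist": [0,0,0]},
    {"gripper": 0.45,"translation": [0,0,0],"twist": [0,0,0]},
    {"gripper": 0.45,"translation": [0,0,0],"twist": [0,0,0]},
    {"gripper": 0.45,"translation": [0,0,-8],"twist": [0,0,0]},
    {"gripper": 0.45,"translation": [0,0,-20],"twist": [0,0,0]},
    {"gripper": 1,"translation": [0,0,-30],"twist": [0,0,0]},
    {"gripper": 1,"translation": [0,0,-10],"twist": [0,0,0]},
    {"gripper": 1,"translation": [0,0,0],"twist": [0,0,0]},
  ],
)

```text
time: 13.18
tool_pos: [640.9, 37.8, 43.5]
tcp_rot: [-180.0, 0.0, -178.9]
ft_force: [-0.7, -0.1, -0.1]
finger_gap: 72.9
```

Run:
```python
from h import *
to(491,-174,40,48)
to(518,11.5,40,90)
look(22,(641,37))
```

```text
at [640.9  37.8  43.5] rot [-180.     0.  -178.9] | d now [ 153.9 -208.9    3.5] | after turn [-257.7   30.3    3.5] twist z 133.1 level [-0.  0. -0.] len 260.0
at [640.9  37.8  43.5] rot [-180.     0.  -178.9] | d now [123.4 -23.9   3.5] | after turn [ -26.3 -122.9    3.5] twist z 91.1 level [-0.  0. -0.] len 126.0
blob [   88   127   229   205 34462] at [649.7   3. ] rect [674.1   1.2] [185.8 166.6] long axis 2.3
```

>>> move_arm(
  series=[
    {"gripper": 1,"translation": [0,0,0],"twist": [0,0,7]},
    {"gripper": 1,"translation": [0,0,0],"twist": [0,0,7]},
    {"gripper": 1,"translation": [0,0,0],"twist": [0,0,7]},
    {"gripper": 1,"translation": [0,0,0],"twist": [0,0,7]},
    {"gripper": 1,"translation": [0,0,0],"twist": [0,0,7]},
    {"gripper": 1,"translation": [0,0,0],"twist": [0,0,7]},
    {"gripper": 1,"translation": [0,0,0],"twist": [0,0,7]},
    {"gripper": 1,"translation": [0,0,0],"twist": [0,0,7]},
  ],
)

```text
time: 13.9
tool_pos: [636.3, 37.8, 32.7]
tcp_rot: [-179.6, -0.3, 123.9]
ft_force: [1.5, 0.6, 0.5]
finger_gap: 85.5
```

>>> move_arm(
  series=[
    {"gripper": 1,"translation": [0,0,0],"twist": [0,0,7]},
    {"gripper": 1,"translation": [0,0,0],"twist": [0,0,7]},
    {"gripper": 1,"translation": [0,0,0],"twist": [0,0,7]},
    {"gripper": 1,"translation": [0,0,0],"twist": [0,0,7]},
    {"gripper": 1,"translation": [-5,-20,0],"twist": [0,0,6]},
    {"gripper": 1,"translation": [-7,-33,0],"twist": [0,0,0]},
    {"gripper": 1,"translation": [-7,-33,0],"twist": [0,0,0]},
    {"gripper": 1,"translation": [-5,-22,0],"twist": [0,0,0]},
  ],
)

```text
time: 14.57
tool_pos: [521.1, 14.3, 20.4]
tcp_rot: [-178.8, -0.0, 88.4]
ft_force: [-0.8, -0.1, -0.4]
finger_gap: 85.1
```

>>> move_arm(
  series=[
    {"gripper": 1,"translation": [-1,-8,0],"twist": [0,0,0]},
    {"gripper": 1,"translation": [0,0,0],"twist": [0,0,0]},
    {"gripper": 1,"translation": [0,0,0],"twist": [0,0,0]},
    {"gripper": 1,"translation": [0,0,0],"twist": [0,0,0]},
  ],
)

```text
time: 14.9
tool_pos: [505.0, 13.1, 15.2]
tcp_rot: [-178.3, -0.0, 88.4]
ft_force: [-0.3, 0.9, 0.2]
finger_gap: 85.5
```

Run:
```python
from h import *
to(518,11.5,-33,90)
look(18,(518,11.5))
```

```text
at [505.   13.1  15.2] rot [-178.3   -0.    88.4] | d now [-1.3 14.5 47.7] | after turn [-1.6 13.  48.2] twist z -1.6 level [-1.7 -0.   0. ] len 50.0
blob [ 242  181   68   70 3643] at [516.8  13.9] rect [517.   13.6] [53.  47.6] long axis 89.4
```

>>> move_arm(
  series=[
    {"gripper": 1,"translation": [-1.3,11,5],"twist": [-1.7,0,-1.6]},
    {"gripper": 1,"translation": [0,0,0],"twist": [0,0,0]},
    {"gripper": 1,"translation": [0,0,15],"twist": [0,0,0]},
    {"gripper": 1,"translation": [0,0,15],"twist": [0,0,0]},
    {"gripper": 1,"translation": [0,0,8],"twist": [0,0,0]},
    {"gripper": 1,"translation": [0,0,0],"twist": [0,0,0]},
    {"gripper": 1,"translation": [0,0,0],"twist": [0,0,0]},
  ],
)

```text
time: 15.53
tool_pos: [521.7, 12.3, -28.1]
tcp_rot: [179.9, -0.0, 89.9]
ft_force: [-0.2, -1.0, -0.5]
finger_gap: 85.5
```

Run:
```python
from h import *
to(517.5,12,-36,90)
print(r.sense()["ft_force"])
```

```text
at [521.7  12.3 -28.1] rot [179.9  -0.   89.9] | d now [-0.3 -4.2  7.9] | after turn [-0.3 -4.2  7.9] twist z -0.1 level [ 0.1 -0.  -0. ] len 9.0
[-0.17008447 -1.04642712 -0.54783301]
```

>>> move_arm(
  force=30,
  series=[
    {"gripper": 1,"translation": [0,-3.5,4],"twist": [0,0,0]},
    {"gripper": 1,"translation": [0,0,3],"twist": [0,0,0]},
    {"gripper": 1,"translation": [0,0,0],"twist": [0,0,0]},
    {"gripper": 0.4,"translation": [0,0,0],"twist": [0,0,0]},
    {"gripper": 0.4,"translation": [0,0,0],"twist": [0,0,0]},
    {"gripper": 0.4,"translation": [0,0,0],"twist": [0,0,0]},
    {"gripper": 0.4,"translation": [0,0,0],"twist": [0,0,0]},
    {"gripper": 0.4,"translation": [0,0,0],"twist": [0,0,0]},
  ],
)

```text
time: 16.2
tool_pos: [520.4, 12.3, -32.3]
tcp_rot: [179.7, -0.0, 89.9]
ft_force: [0.7, -0.1, -0.0]
finger_gap: 46.5
```

Run:
```python
from h import *
to(611,-172,25,90)
```

```text
at [520.4  12.3 -32.3] rot [179.7  -0.   89.9] | d now [-184.1   91.3  -56.9] | after turn [-184.3   90.6  -57.3] twist z -0.1 level [ 0.3 -0.  -0. ] len 213.0
```

Gripped at 46.5 mm. Carrying to the wheel tray, left half.

>>> move_arm(
  series=[
    {"gripper": 0.4,"translation": [0,0,-15],"twist": [0,0,0]},
    {"gripper": 0.4,"translation": [0,0,-25],"twist": [0,0,0]},
    {"gripper": 0.4,"translation": [-14,7,-18],"twist": [0,0,0]},
    {"gripper": 0.4,"translation": [-30,15,0],"twist": [0,0,0]},
    {"gripper": 0.4,"translation": [-33,16,0],"twist": [0,0,0]},
    {"gripper": 0.4,"translation": [-33,16,0],"twist": [0,0,0]},
    {"gripper": 0.4,"translation": [-33,16,0],"twist": [0,0,0]},
    {"gripper": 0.4,"translation": [-25,12,0],"twist": [0,0,0]},
  ],
)

```text
time: 16.87
tool_pos: [602.5, -156.5, 28.3]
tcp_rot: [179.8, -0.1, 90.4]
ft_force: [0.1, -0.1, 0.1]
finger_gap: 46.7
```

>>> move_arm(
  series=[
    {"gripper": 0.4,"translation": [-12,6,0],"twist": [0,0,0]},
    {"gripper": 0.4,"translation": [-4,2,0],"twist": [0,0,0]},
    {"gripper": 0.4,"translation": [0,0,0],"twist": [0,0,0]},
    {"gripper": 0.4,"translation": [0,0,0],"twist": [0,0,0]},
    {"gripper": 0.4,"translation": [0,0,0],"twist": [0,0,0]},
  ],
)

```text
time: 17.28
tool_pos: [612.0, -178.7, 28.1]
tcp_rot: [179.7, -0.0, 90.1]
ft_force: [0.3, -0.2, -0.3]
finger_gap: 46.4
```

Run:
```python
from h import *
to(611,-172,-27,90)
```

```text
at [ 612.  -178.7   28.1] rot [179.7  -0.   90.1] | d now [ 6.7 -1.3 55.1] | after turn [ 6.7 -1.  55.1] twist z 0.1 level [ 0.3 -0.  -0. ] len 55.0
```

>>> move_arm(
  series=[
    {"gripper": 0.4,"translation": [5,-0.5,12],"twist": [0.3,0,0]},
    {"gripper": 0.4,"translation": [0,0,16],"twist": [0,0,0]},
    {"gripper": 0.4,"translation": [0,0,11],"twist": [0,0,0]},
    {"gripper": 0.4,"translation": [0,0,7],"twist": [0,0,0]},
    {"gripper": 0.4,"translation": [0,0,3],"twist": [0,0,0]},
    {"gripper": 0.4,"translation": [0,0,2],"twist": [0,0,0]},
    {"gripper": 0.4,"translation": [0,0,0],"twist": [0,0,0]},
  ],
)

```text
time: 17.87
tool_pos: [609.7, -165.8, -27.6]
tcp_rot: [-179.8, -0.1, 90.4]
ft_force: [0.1, -1.1, 1.6]
finger_gap: 46.5
```

>>> move_arm(
  series=[
    {"gripper": 0.4,"translation": [0,0,2],"twist": [0,0,0]},
    {"gripper": 0.4,"translation": [0,0,0],"twist": [0,0,0]},
  ],
)

```text
time: 18.03
tool_pos: [610.2, -166.0, -26.8]
tcp_rot: [-179.8, -0.1, 90.5]
ft_force: [0.9, 0.5, 0.3]
finger_gap: 46.6
```

>>> move_arm(
  series=[
    {"gripper": 0.68,"translation": [0,0,0],"twist": [0,0,0]},
    {"gripper": 0.68,"translation": [0,0,0],"twist": [0,0,0]},
    {"gripper": 0.68,"translation": [0,0,0],"twist": [0,0,0]},
    {"gripper": 0.68,"translation": [0,0,-8],"twist": [0,0,0]},
    {"gripper": 0.68,"translation": [0,0,-20],"twist": [0,0,0]},
    {"gripper": 1,"translation": [0,0,-30],"twist": [0,0,0]},
    {"gripper": 1,"translation": [0,0,-10],"twist": [0,0,0]},
    {"gripper": 1,"translation": [0,0,0],"twist": [0,0,0]},
  ],
)

```text
time: 18.7
tool_pos: [609.7, -165.9, 44.7]
tcp_rot: [-179.8, -0.1, 90.4]
ft_force: [0.2, -0.3, 0.2]
finger_gap: 85.2
```

Run:
```python
from h import *
to(436.3,-93,30,90)
p=r.snapshot("wrist");cv2.imwrite("pics/p7.png",cv2.resize(p["pixels"],(400,300))[:,:,::-1])
```

```text
at [ 609.7 -165.9   44.7] rot [-1.798e+02 -1.000e-01  9.040e+01] | d now [  74.2 -172.8   15.5] | after turn [  72.9 -173.4   14.7] twist z 0.4 level [-0.2 -0.1  0. ] len 189.0
```

View pics/p7.png

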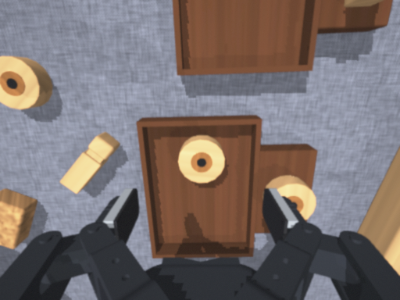

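The wheel lies flat at (201,160) in the wheel tray, with room for the second one below it in the picture. Next is wheel_b.

>>> move_arm(
  series=[
    {"gripper": 1,"translation": [8,-20,0],"twist": [0,0,0]},
    {"gripper": 1,"translation": [14,-33,0],"twist": [0,0,0]},
    {"gripper": 1,"translation": [14,-33,0],"twist": [0,0,0]},
    {"gripper": 1,"translation": [14,-33,3],"twist": [0,0,0]},
    {"gripper": 1,"translation": [11,-26,3],"twist": [0,0,0]},
    {"gripper": 1,"translation": [6,-14,3],"twist": [0,0,0]},
    {"gripper": 1,"translation": [2,-6,0],"twist": [0,0,0]},
    {"gripper": 1,"translation": [0,0,0],"twist": [0,0,0]},
  ],
)

```text
time: 19.42
tool_pos: [432.4, -94.0, 24.5]
tcp_rot: [-179.3, -0.3, 90.4]
ft_force: [0.5, 0.8, 0.4]
finger_gap: 85.1
```

>>> move_arm(
  series=[
    {"gripper": 1,"translation": [0,0,0],"twist": [0,0,0]},
    {"gripper": 1,"translation": [0,0,0],"twist": [0,0,0]},
  ],
)

```text
time: 19.58
tool_pos: [431.6, -93.7, 23.1]
tcp_rot: [-179.2, -0.3, 90.4]
ft_force: [0.4, -0.5, 0.6]
finger_gap: 85.8
```

Run:
```python
from h import *
to(436.3,-93,-35,90)
look(18,(436,-93))
```

```text
at [431.6 -93.7  23.1] rot [-179.2   -0.3   90.4] | d now [ 0.4  5.5 58. ] | after turn [ 0.7  4.7 58.1] twist z 0.4 level [-0.8 -0.3  0. ] len 58.0
blob [ 231  176   65   67 3384] at [434.7 -90.5] rect [434.7 -91.3] [47.3 52.1] long axis -89.4
```

>>> move_arm(
  series=[
    {"gripper": 1,"translation": [0.8,2.5,10],"twist": [-0.8,-0.3,0.4]},
    {"gripper": 1,"translation": [0,0,18],"twist": [0,0,0]},
    {"gripper": 1,"translation": [0,0,15],"twist": [0,0,0]},
    {"gripper": 1,"translation": [0,0,9],"twist": [0,0,0]},
    {"gripper": 1,"translation": [0,0,4],"twist": [0,0,0]},
    {"gripper": 1,"translation": [0,0,0],"twist": [0,0,0]},
    {"gripper": 1,"translation": [0,0,0],"twist": [0,0,0]},
  ],
)

```text
time: 20.22
tool_pos: [440.5, -95.6, -33.3]
tcp_rot: [179.7, 0.1, 89.9]
ft_force: [-0.4, -0.0, 0.5]
finger_gap: 85.4
```

Run:
```python
from h import *
to(435.3,-92.5,-35,90)
```

```text
at [440.5 -95.6 -33.3] rot [1.797e+02 1.000e-01 8.990e+01] | d now [ 3.1 -5.2  1.6] | after turn [ 3.1 -5.2  1.7] twist z -0.1 level [0.3 0.1 0. ] len 6.0
```

>>> move_arm(
  force=30,
  series=[
    {"gripper": 1,"translation": [2.5,-4.5,1],"twist": [0.3,0,0]},
    {"gripper": 1,"translation": [0,0,0],"twist": [0,0,0]},
    {"gripper": 0.4,"translation": [0,0,0],"twist": [0,0,0]},
    {"gripper": 0.4,"translation": [0,0,0],"twist": [0,0,0]},
    {"gripper": 0.4,"translation": [0,0,0],"twist": [0,0,0]},
    {"gripper": 0.4,"translation": [0,0,0],"twist": [0,0,0]},
    {"gripper": 0.4,"translation": [0,0,0],"twist": [0,0,0]},
  ],
)

```text
time: 20.8
tool_pos: [438.7, -93.8, -30.8]
tcp_rot: [179.7, 0.2, 89.9]
ft_force: [-0.3, 0.0, -0.3]
finger_gap: 46.3
```

Run:
```python
from h import *
to(611,-245,25,90)
```

```text
at [438.7 -93.8 -30.8] rot [179.7   0.2  89.9] | d now [-151.1  172.8  -54.4] | after turn [-151.2  172.3  -55.8] twist z -0.1 level [0.3 0.2 0. ] len 236.0
```

>>> move_arm(
  series=[
    {"gripper": 0.4,"translation": [0,0,-15],"twist": [0,0,0]},
    {"gripper": 0.4,"translation": [0,0,-25],"twist": [0,0,0]},
    {"gripper": 0.4,"translation": [-10,11,-18],"twist": [0,0,0]},
    {"gripper": 0.4,"translation": [-20,23,0],"twist": [0,0,0]},
    {"gripper": 0.4,"translation": [-24,27,0],"twist": [0,0,0]},
    {"gripper": 0.4,"translation": [-24,27,0],"twist": [0,0,0]},
    {"gripper": 0.4,"translation": [-24,27,0],"twist": [0,0,0]},
    {"gripper": 0.4,"translation": [-20,23,0],"twist": [0,0,0]},
  ],
)

```text
time: 21.47
tool_pos: [576.6, -216.0, 28.7]
tcp_rot: [179.9, 0.1, 90.2]
ft_force: [0.8, 0.9, 0.1]
finger_gap: 46.0
```

>>> move_arm(
  series=[
    {"gripper": 0.4,"translation": [-14,16,0],"twist": [0,0,0]},
    {"gripper": 0.4,"translation": [-6,7,0],"twist": [0,0,0]},
    {"gripper": 0.4,"translation": [-2,3,0],"twist": [0,0,0]},
    {"gripper": 0.4,"translation": [0,0,0],"twist": [0,0,0]},
    {"gripper": 0.4,"translation": [0,0,0],"twist": [0,0,0]},
    {"gripper": 0.4,"translation": [0,0,0],"twist": [0,0,0]},
  ],
)

```text
time: 21.97
tool_pos: [606.6, -243.3, 27.4]
tcp_rot: [179.9, 0.2, 90.0]
ft_force: [0.5, 0.3, 0.2]
finger_gap: 46.8
```

Run:
```python
from h import *
to(610,-243,-26,90)
```

```text
at [ 606.6 -243.3   27.4] rot [179.9   0.2  90. ] | d now [ 0.5  3.2 53.4] | after turn [ 0.3  3.4 53.4] twist z -0.0 level [0.1 0.2 0. ] len 53.0
```

>>> move_arm(
  series=[
    {"gripper": 0.4,"translation": [0,1.5,12],"twist": [0,0,0]},
    {"gripper": 0.4,"translation": [0,0,16],"twist": [0,0,0]},
    {"gripper": 0.4,"translation": [0,0,11],"twist": [0,0,0]},
    {"gripper": 0.4,"translation": [0,0,7],"twist": [0,0,0]},
    {"gripper": 0.4,"translation": [0,0,3],"twist": [0,0,0]},
    {"gripper": 0.4,"translation": [0,0,2],"twist": [0,0,0]},
    {"gripper": 0.4,"translation": [0,0,0],"twist": [0,0,0]},
  ],
)

```text
time: 22.55
tool_pos: [606.8, -240.3, -26.1]
tcp_rot: [179.9, 0.1, 90.1]
ft_force: [-0.1, -0.2, -0.3]
finger_gap: 46.4
```

>>> move_arm(
  series=[
    {"gripper": 0.4,"translation": [0,0,2],"twist": [0,0,0]},
    {"gripper": 0.4,"translation": [0,0,0],"twist": [0,0,0]},
  ],
)

```text
time: 22.72
tool_pos: [607.3, -240.4, -25.6]
tcp_rot: [179.8, 0.2, 90.2]
ft_force: [0.3, 0.3, 0.2]
finger_gap: 46.5
```

>>> move_arm(
  series=[
    {"gripper": 0.68,"translation": [0,0,0],"twist": [0,0,0]},
    {"gripper": 0.68,"translation": [0,0,0],"twist": [0,0,0]},
    {"gripper": 0.68,"translation": [0,0,0],"twist": [0,0,0]},
    {"gripper": 0.68,"translation": [0,0,-8],"twist": [0,0,0]},
    {"gripper": 0.68,"translation": [0,0,-20],"twist": [0,0,0]},
    {"gripper": 1,"translation": [0,0,-30],"twist": [0,0,0]},
    {"gripper": 1,"translation": [0,0,-10],"twist": [0,0,0]},
    {"gripper": 1,"translation": [0,0,0],"twist": [0,0,0]},
  ],
)

```text
time: 23.38
tool_pos: [605.8, -239.4, 44.5]
tcp_rot: [180.0, 0.1, 90.2]
ft_force: [0.8, -0.8, 0.6]
finger_gap: 85.4
```

Run:
```python
from h import *
to(491,-174,30,48)
```

```text
at [ 605.8 -239.4   44.5] rot [1.80e+02 1.00e-01 9.02e+01] | d now [  65.8 -114.6   14.4] | after turn [ -28.2 -129.1   14.5] twist z 42.2 level [0.  0.1 0. ] len 133.0
```

>>> move_arm(
  series=[
    {"gripper": 1,"translation": [0,0,0],"twist": [0,0,7]},
    {"gripper": 1,"translation": [0,0,0],"twist": [0,0,7]},
    {"gripper": 1,"translation": [0,0,0],"twist": [0,0,7]},
    {"gripper": 1,"translation": [0,0,0],"twist": [0,0,7]},
    {"gripper": 1,"translation": [0,0,0],"twist": [0,0,7]},
    {"gripper": 1,"translation": [0,0,0],"twist": [0,0,7]},
    {"gripper": 1,"translation": [0,0,0],"twist": [0,0,0]},
  ],
)

```text
time: 23.97
tool_pos: [605.5, -239.3, 41.6]
tcp_rot: [179.9, 0.0, 46.9]
ft_force: [0.1, -0.4, 0.8]
finger_gap: 85.0
```

>>> move_arm(
  series=[
    {"gripper": 1,"translation": [-4,-18,0],"twist": [0,0,0]},
    {"gripper": 1,"translation": [-7,-32,0],"twist": [0,0,0]},
    {"gripper": 1,"translation": [-7,-32,0],"twist": [0,0,0]},
    {"gripper": 1,"translation": [-5,-22,0],"twist": [0,0,0]},
    {"gripper": 1,"translation": [-2,-10,0],"twist": [0,0,0]},
    {"gripper": 1,"translation": [-1,-4,0],"twist": [0,0,0]},
    {"gripper": 1,"translation": [0,0,0],"twist": [0,0,0]},
    {"gripper": 1,"translation": [0,0,0],"twist": [0,0,0]},
  ],
)

```text
time: 24.63
tool_pos: [494.5, -175.4, 34.7]
tcp_rot: [-179.8, 0.1, 48.7]
ft_force: [1.1, 0.5, 0.4]
finger_gap: 85.3
```

Run:
```python
from h import *
to(490.5,-174,-33,48)
look(18,(491,-174))
```

```text
at [ 494.5 -175.4   34.7] rot [-1.798e+02  1.000e-01  4.870e+01] | d now [-1.4 -3.7 67.8] | after turn [-1.6 -3.9 67.7] twist z 0.7 level [-0.2  0.1 -0. ] len 68.0
blob [ 238  160   31   91 2630] at [ 491.3 -172.4] rect [ 490.3 -173.5] [75.1 23.2] long axis 48.7
```

>>> move_arm(
  series=[
    {"gripper": 1,"translation": [-1.5,-3.5,12],"twist": [-0.2,0,0]},
    {"gripper": 1,"translation": [0,0,20],"twist": [0,0,0]},
    {"gripper": 1,"translation": [0,0,17],"twist": [0,0,0]},
    {"gripper": 1,"translation": [0,0,11],"twist": [0,0,0]},
    {"gripper": 1,"translation": [0,0,5],"twist": [0,0,0]},
    {"gripper": 1,"translation": [0,0,0],"twist": [0,0,0]},
    {"gripper": 1,"translation": [0,0,0],"twist": [0,0,0]},
  ],
)

```text
time: 25.27
tool_pos: [498.1, -178.7, -30.4]
tcp_rot: [179.6, 0.0, 48.9]
ft_force: [0.6, 0.0, 0.1]
finger_gap: 85.6
```

Run:
```python
from h import *
to(490,-174.2,-33,48.7)
```

```text
at [ 498.1 -178.7  -30.4] rot [179.6   0.   48.9] | d now [-1.9 -9.1  2.5] | after turn [-2.  -9.1  2.6] twist z 0.2 level [0.4 0.  0. ] len 10.0
```

>>> move_arm(
  series=[
    {"gripper": 1,"translation": [-1.5,-8,2],"twist": [0.4,0,0]},
    {"gripper": 1,"translation": [0,0,0],"twist": [0,0,0]},
    {"gripper": 0.7,"translation": [0,0,0],"twist": [0,0,0]},
  ],
)

```text
time: 25.52
tool_pos: [492.1, -175.1, -30.8]
tcp_rot: [179.9, -0.0, 48.9]
ft_force: [0.2, -0.4, 0.5]
finger_gap: 75.5
```

Run:
```python
from h import *
to(490,-174.2,-33,48.7)
```

```text
at [ 492.1 -175.1  -30.8] rot [179.9  -0.   48.9] | d now [-0.7 -2.2  2.2] | after turn [-0.7 -2.2  2.2] twist z 0.2 level [ 0.1 -0.  -0. ] len 3.0
```

>>> move_arm(
  force=30,
  series=[
    {"gripper": 0.1,"translation": [0,-2,2],"twist": [0,0,0]},
    {"gripper": 0.1,"translation": [0,0,0],"twist": [0,0,0]},
    {"gripper": 0.1,"translation": [0,0,0],"twist": [0,0,0]},
    {"gripper": 0.1,"translation": [0,0,0],"twist": [0,0,0]},
    {"gripper": 0.1,"translation": [0,0,0],"twist": [0,0,0]},
    {"gripper": 0.1,"translation": [0,0,0],"twist": [0,0,0]},
    {"gripper": 0.1,"translation": [0,0,0],"twist": [0,0,0]},
  ],
)

```text
time: 26.1
tool_pos: [492.2, -174.3, -30.5]
tcp_rot: [179.6, -0.1, 48.9]
ft_force: [0.5, -0.3, -0.3]
finger_gap: 21.2
```

Run:
```python
from h import *
to(643,-38,25,0)
```

```text
at [ 492.2 -174.3  -30.5] rot [ 1.796e+02 -1.000e-01  4.890e+01] | d now [201.9  24.4 -55. ] | after turn [ 150.8 -136.3  -55.5] twist z 48.9 level [ 0.4 -0.1 -0. ] len 211.0
```

Gripped at 21.2 mm. Lift, turn by 49°, travel to the leg tray's right half.

>>> move_arm(
  series=[
    {"gripper": 0.1,"translation": [0,0,-15],"twist": [0,0,0]},
    {"gripper": 0.1,"translation": [0,0,-25],"twist": [0,0,7]},
    {"gripper": 0.1,"translation": [0,0,-20],"twist": [0,0,7]},
    {"gripper": 0.1,"translation": [0,0,-2],"twist": [0,0,7]},
    {"gripper": 0.1,"translation": [0,0,-1],"twist": [0,0,7]},
    {"gripper": 0.1,"translation": [0,0,-1],"twist": [0,0,7]},
    {"gripper": 0.1,"translation": [0,0,-1],"twist": [0,0,7]},
    {"gripper": 0.1,"translation": [0,0,0],"twist": [0,0,6]},
  ],
)

```text
time: 26.77
tool_pos: [490.5, -173.6, 36.4]
tcp_rot: [179.9, -0.2, -0.3]
ft_force: [-0.0, -0.2, 0.8]
finger_gap: 21.3
```

>>> move_arm(
  series=[
    {"gripper": 0.1,"translation": [13,-12,0],"twist": [0,0,0]},
    {"gripper": 0.1,"translation": [24,-22,0],"twist": [0,0,0]},
    {"gripper": 0.1,"translation": [26,-24,0],"twist": [0,0,0]},
    {"gripper": 0.1,"translation": [26,-24,0],"twist": [0,0,0]},
    {"gripper": 0.1,"translation": [24,-21,0],"twist": [0,0,0]},
    {"gripper": 0.1,"translation": [16,-14,0],"twist": [0,0,0]},
    {"gripper": 0.1,"translation": [9,-8,0],"twist": [0,0,0]},
    {"gripper": 0.1,"translation": [4,-3,0],"twist": [0,0,0]},
  ],
)

```text
time: 27.43
tool_pos: [638.8, -43.2, 34.8]
tcp_rot: [179.9, -0.1, -1.1]
ft_force: [0.4, -0.4, -0.1]
finger_gap: 21.5
```

>>> move_arm(
  series=[
    {"gripper": 0.1,"translation": [0,0,0],"twist": [0,0,0]},
    {"gripper": 0.1,"translation": [0,0,0],"twist": [0,0,0]},
    {"gripper": 0.1,"translation": [0,0,0],"twist": [0,0,0]},
  ],
)

```text
time: 27.68
tool_pos: [638.2, -42.9, 33.8]
tcp_rot: [179.9, 0.0, -1.0]
ft_force: [0.0, -0.0, 0.1]
finger_gap: 21.5
```

Run:
```python
from h import *
to(643,-38,-25.5,0)
```

```text
at [638.2 -42.9  33.8] rot [179.9   0.   -1. ] | d now [ 4.7 -5.2 59.3] | after turn [ 4.8 -4.9 59.3] twist z -1.0 level [0.1 0.  0. ] len 60.0
```

>>> move_arm(
  series=[
    {"gripper": 0.1,"translation": [5,-5.5,12],"twist": [0,0,0]},
    {"gripper": 0.1,"translation": [0,0,18],"twist": [0,0,0]},
    {"gripper": 0.1,"translation": [0,0,14],"twist": [0,0,0]},
    {"gripper": 0.1,"translation": [0,0,8],"twist": [0,0,0]},
    {"gripper": 0.1,"translation": [0,0,4],"twist": [0,0,0]},
    {"gripper": 0.1,"translation": [0,0,0],"twist": [0,0,0]},
    {"gripper": 0.1,"translation": [0,0,0],"twist": [0,0,0]},
  ],
)

```text
time: 28.27
tool_pos: [642.8, -40.3, -25.9]
tcp_rot: [179.9, -0.1, -1.4]
ft_force: [-2.2, 1.0, 5.0]
finger_gap: 20.8
```

>>> move_arm(
  series=[
    {"gripper": 0.1,"translation": [0,0,2],"twist": [0,0,0]},
    {"gripper": 0.1,"translation": [0,0,1],"twist": [0,0,0]},
    {"gripper": 0.1,"translation": [0,0,0],"twist": [0,0,0]},
  ],
)

```text
time: 28.52
tool_pos: [643.4, -40.6, -25.4]
tcp_rot: [179.9, -0.1, -1.4]
ft_force: [0.3, 0.3, -0.2]
finger_gap: 21.3
```

On the floor. Opening only to 34 mm (near the wall), lifting, then backing away to check.

>>> move_arm(
  series=[
    {"gripper": 0.4,"translation": [0,0,0],"twist": [0,0,0]},
    {"gripper": 0.4,"translation": [0,0,0],"twist": [0,0,0]},
    {"gripper": 0.4,"translation": [0,0,0],"twist": [0,0,0]},
    {"gripper": 0.4,"translation": [0,0,-8],"twist": [0,0,0]},
    {"gripper": 0.4,"translation": [0,0,-20],"twist": [0,0,0]},
    {"gripper": 0.4,"translation": [0,0,-30],"twist": [0,0,0]},
    {"gripper": 1,"translation": [0,0,-40],"twist": [0,0,0]},
    {"gripper": 1,"translation": [0,0,-40],"twist": [0,0,0]},
  ],
)

```text
time: 29.18
tool_pos: [633.7, -39.5, 104.5]
tcp_rot: [-180.0, 1.2, -1.4]
ft_force: [-0.1, -0.3, 0.4]
finger_gap: 57.0
```

>>> move_arm(
  series=[
    {"gripper": 1,"translation": [-35,0,-15],"twist": [0,0,0]},
    {"gripper": 1,"translation": [-35,0,-10],"twist": [0,0,0]},
    {"gripper": 1,"translation": [-35,0,0],"twist": [0,0,0]},
    {"gripper": 1,"translation": [-35,0,0],"twist": [0,0,0]},
    {"gripper": 1,"translation": [-30,0,0],"twist": [0,0,0]},
    {"gripper": 1,"translation": [-15,0,0],"twist": [0,0,0]},
    {"gripper": 1,"translation": [0,0,0],"twist": [0,0,0]},
    {"gripper": 1,"translation": [0,0,0],"twist": [0,0,0]},
  ],
)

```text
time: 29.85
tool_pos: [452.1, -36.2, 150.1]
tcp_rot: [179.8, -0.4, -1.4]
ft_force: [0.9, -0.5, -0.1]
finger_gap: 85.4
```

Run:
```python
from h import *
print(r.sense()["tool_pos"])
a=r.snapshot("scene")["pixels"][170:340,90:430];b=r.snapshot("top")["pixels"][30:235,90:400]
cv2.imwrite("pics/f1.png",cv2.resize(a,(800,400),interpolation=cv2.INTER_CUBIC)[:,:,::-1])
cv2.imwrite("pics/f2.png",cv2.resize(b,(800,529),interpolation=cv2.INTER_CUBIC)[:,:,::-1])
```

```text
[452.14692952 -36.2450104  150.08559009]
```

View pics/f1.png

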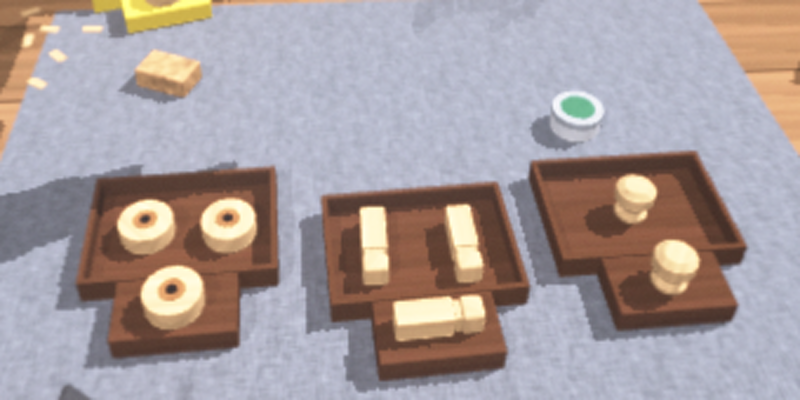

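View pics/f2.png

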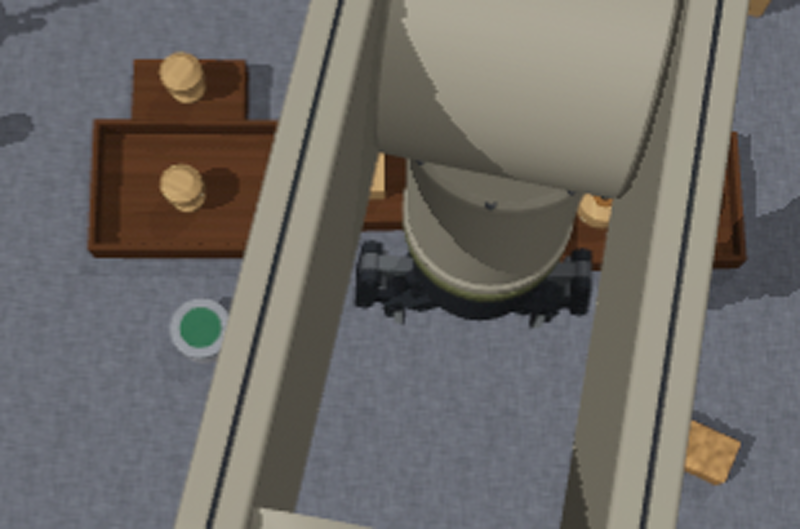

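Scene crop: both wheels lie flat at (146,225) and (228,225), both legs lie flat at (374,245) and (463,243), and the knob stands upright at (635,198). None touch a wall or each other. The cork at (168,73) and the tin at (577,115) are still there, and the gripper is clear. Handing in.

Run:
```python
from h import *
q=r.snapshot("scene");m=warm(q,12);n,l,st,c=cv2.connectedComponentsWithStats(m)
print("cork scene px",[c[i].round(1) for i in range(1,n) if 300<st[i][4]<600 and np.linalg.norm(c[i]-[161,201])<10],"was [161,201]")
print(r.hand_in())
```

```text
cork scene px [array([161. , 200.7])] was [161,201]
the job is handed in; nothing more can be done
None
```

All five parts are sorted and the job is handed in at about 30 s on the robot's clock: knob in the knob tray, both legs in the leg tray, both wheels in the wheel tray.

**Last checks:** The scene-camera picture shows the wheels and legs lying flat, the knob on its foot, and nothing stacked or leaning on a wall. The cork block is at the same scene pixel as at the start. I only checked the wax tin by eye, and it looks undisturbed. The gripper was clear of everything, and the highest wrist force I read was about 5.5 N, with readings only at the end of each move.

**What disagreed:**
- **Fingertips:** They sat about 36 mm behind the stated TCP in the pictures, so the first knob grasp closed on air above it. I measured the offset by camera and used it from then on.
- **Set-down force:** The contact force was clear for the knob and one leg (4–5 N) but small for the other three parts. For those I relied on the arm not going lower and on the height matching the pick height plus 5 mm.
- **Top view:** The arm blocked much of the last one, so the final check of the legs and wheels rests on the scene camera.

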